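# Clamp a deep-well plate on the bench shaker

### The job

Get the deep-well plate ready for shaking: with the fingertips, slide it along the shaker's platform until it is fully home against the back stop, then push the upright handle of the toggle clamp over and down past its dead point until it snaps into lock and the clamp's pad presses on the plate. The plate is only pushed, never lifted off the platform, and the dish, jars and tape standing round the shaker stay where they are.

Things in the scene. Friction and masses are not known exactly. Their poses are not given: they have to be found in the camera images.
- shaker: White bench shaker, fixed, 178 x 264 mm, with a flat grey platform, top 55 mm above the bench. Origin: on the bench under its centre. x points from the control panel (front, near the robot) to the back stop, y to its left, z up. In this frame the platform spans x -87 to +91, y -132 to +132 mm; rails 9 mm high along x guide the plate, inner faces at y = -66.5 and +66.5 mm.
- back_stop (a point): Middle of the front face of the shaker's back stop, a fence 14 mm high across the platform, at the foot of that face: x = +73 mm, y = 0 in the shaker's frame, 55 mm above the bench. Its axes are the shaker's.
- plate: White 24-well deep-well plate, loose, 86 (x) x 128 (y) x 32 mm high, about 0.2 kg, top closed to the touch. Origin: centre of its underside; axes as the shaker's. It lies between the rails, 20 to 45 mm short of the back stop; home, its origin is at x = +30 mm in the shaker's frame, its front face at x = -13 mm. Best pushed at or right of the middle of the front face, clear of the raised clamp.
- clamp_handle (a joint): Angle of the clamp's handle, rad. 0 = open: it stands up, leaning 5 degrees to the shaker's +y. Pushed to +y and down it grows to a stop at 1.25 = locked: pointing to +y, 13 degrees above level. A spring drives it back open before the dead point at about 1.05 and snaps it into lock beyond. At handle_grip it takes 2 N at first, up to about 8 N half way, less near the dead point, plus 2 N as the pad meets the plate.
- clamp_pivot (a point): The handle's hinge point, fixed on the shaker's left side, 110 mm above the bench, at x = +50, y = +118 mm in the shaker's frame; the hinge runs along the shaker's x. Axes: the shaker's. Open, the clamp's bar rises from beside it over the plate to 175 mm above the bench at y = +40 mm, its pad reaching y = +28 mm, 130 mm up; it swings down with the handle.
- handle_grip (a point): Point on the middle line of the handle's round black rubber grip, 90 mm from clamp_pivot; it moves with the handle. The grip is 18 mm thick and runs from 42 to 114 mm from the pivot. Open, it stands about 200 mm above the bench with 35 mm free on its plate side, above the end of the raised bar.
- clamp_pad: Round black rubber pad, 18 mm wide, on a sprung steel spindle under the clamp's bar; locked, it presses on the top of the plate with about 5 N. Origin: centre of the pad's underside.
- petri_dish: Petri dish, 94 mm wide, 15 mm high, loose on the bench to the right of the shaker. Origin: centre of its underside.
- brown_jar: Brown glass jar with a screw cap, 56 mm wide, 80 mm high, loose on the bench to the right of the shaker, at the back. Origin: centre of its underside.
- specimen_jar: Clear jar with a black lid, 56 mm wide, 88 mm high, loose on the bench to the left of the shaker, at the front. Origin: centre of its underside.
- tape_roll: Roll of tape lying flat, 52 mm wide, 19 mm high, loose on the bench to the left of the shaker, under where the handle comes down. Origin: centre of its underside.
Mind the look-alikes: they are no part of the job. Leave any black or turquoise look-alike of the plate alone.

How it is judged:
By the outcome, as a careful person would: the job done as asked, in the order asked, and still so for the second after the job is handed in, with the robot touching nothing.
It also fails if it takes over 58 s, if anything falls off the work surface, if the arm or the gripper's body presses on something with over 40 N, if the wrist force passes 120 N, or if a joint passes its speed limit or range.

### The arm

A 6-joint arm with a two-finger parallel gripper is mounted at the origin on a cart in front of the work surface, level with it; the furniture and walls round the work are solid. World frame = base frame: x ahead of the robot, y to its left, z up, the work surface at z = 0. Lengths are in m, angles in rad, forces in N, time in s.
With the tool pointing down it reaches from about 0.4 to 0.825 m from the base axis. Payload 7 kg.
Tool frame: the origin (TCP) lies between the finger pads; the fingertips stand 22 mm ahead of it and the grasp point (between the pads) lies 3 mm ahead of it (arm.tip_reach is the distance from the TCP to the fingertips, in m); z points along the fingers, y is the line along which they close (so a half turn about z gives the same grasp; the last joint's range is limited). The gripper opens to 88 mm and grips with 3 to 60 N. Pads are 19 mm wide; open, the fingers measure 130 mm over their backs; the gripper's body (78 mm by 193 mm) begins 47 mm behind the grasp point.
Start: joints at [1.421, 0.359, 0.012, 0, -1.224, -0.288], TCP at [0.286, 0.611, 0.249] pointing down, gripper open.
Joint ranges: [-3.07, 3.07], [-1.43, 2.12], [-1.02, 1.25], [-3.03, 1.67], [-3.05, -0], [-3.03, 3.03]. Speed limits (rad/s): [2.39, 2.39, 3.01, 3.14, 3.14, 3.14].

### API

Orientations are given as [roll, pitch, yaw] about the fixed x, y, z axes, in that order (R = Rz(yaw) Ry(pitch) Rx(roll)).
In Python, from station import arm, viewer gives the robot as it stands. The module is installed in compiled form; this text tells all that it offers.
- The arm moves only by the tool apply_moves, never from a script. Its argument "commands" is a list that holds one entry, the list of rows, each a list of 5 numbers: the closure, from -1 (fully open) to 1 (shut), then the shift along the world's x, y, z as a fraction of full scale, then the turn about the world's z as a fraction of full scale. In form: [[[fingers, tx, ty, tz, yaw], ...]]. A call has 1 to 12 rows; each row shifts and turns the commanded pose from where the row before left it; what a row does not reach is not made up. Full scale, the value 1, is 20 cm for a shift and pi rad for a turn. A row lasts 1/10 s, in which the tool goes at most 50 mm and 8.59 degrees, less where a joint would pass 70% of its speed; a pose out of reach is approached as far as the arm can. A call with a number of a shift or a turn outside -1 to 1 is refused whole. A call with a gripper value outside its range is refused whole. The fingers move at their own pace and stop on an object; "force" is the grip in N (left out, the last holds). Time passes only in rows, so rows that do not move let the fingers close. It gives the time, the measured TCP pose, the force, the opening and the grip force at its end, in the units of the state.
- arm.get_state(): the state, without advancing time (a new reading comes with each control period).
- viewer.grab_frame(name): name is "side" or "top"; returns a dict with "image" (400x640x3 uint8, blue, green, red), "mtx" (3x3 intrinsics, pixels), "rvec" (rotation vector, rad) and "tvec" (3), from world to camera coordinates, as OpenCV has them. Camera axes: x right, y down, z forward; pixel columns grow to the right and rows downward; lengths in m; the calibration is good to about 2 mm. A picture is of the moment at which its call begins. There is no depth.
- arm.job_done(): hands the job in; it is judged then, once.
The state is a dict: "t": time; "q": joint angles; "qd": joint speeds; "joint_efforts": joint torques, N m; "eef_pos": TCP position; "ee_rot": TCP orientation; "force": force on the tool from outside, world axes, zero at the start; "moment": the same for the moment, N m; "width": finger opening in m; "gripper_force": force on a finger pad.
Only numpy, scipy, OpenCV 4.12 (cv2) and the standard library are available. Lean on these libraries where they do the work, as an engineer would, in place of code of your own. Each camera call takes 0.05 s, during which the arm holds its last target. There are 200 camera calls.

## Working session

There is one attempt and no reset: what is moved stays moved. The work goes in short steps, Python scripts to look and compute and a tool call to move; the robot and the scene stay as the last step left them, time stands still between calls to the robot, and variables do not carry over. Pictures are saved under pics/ and viewed, at most 10 in all, crops included, and the job is handed in when it is done.

Besides the shell and the picture viewer there is one more tool, called after "Request:" as name(argument=value, ...), one argument or row to a line, values as JSON. apply_moves: Moves the arm, as the interface text tells. Shift numbers are shares of 20 cm and turn numbers shares of pi rad, none past 1 either way. Its arguments: {"type":"object","properties":{"commands":{"type":"array","items":{"type":"array","items":{"type":"array","items":{"type":"number"}}}},"force":{"type":"number"}},"required":["commands"]}

```bash
mkdir -p pics
python3 - <<'E'
from station import arm, viewer
import cv2,pickle
s=arm.get_state();print({k:s[k] for k in('t','eef_pos','ee_rot','width','force')},arm.tip_reach)
f={n:viewer.grab_frame(n) for n in('side','top')}
pickle.dump(f,open('f0.pkl','wb'))
for n in f: cv2.imwrite(f'pics/{n}0.png',f[n]['image'])
E
```

```text
{'t': 0.0, 'eef_pos': array([0.28597323, 0.61092121, 0.2476193 ]), 'ee_rot': array([ 3.13993587e+00, -1.36048507e-04, -4.37880904e-01]), 'width': 0.08731036788048184, 'force': array([-0.29250449,  0.11683638,  0.07562108])} 0.022
```

View pics/top0.png

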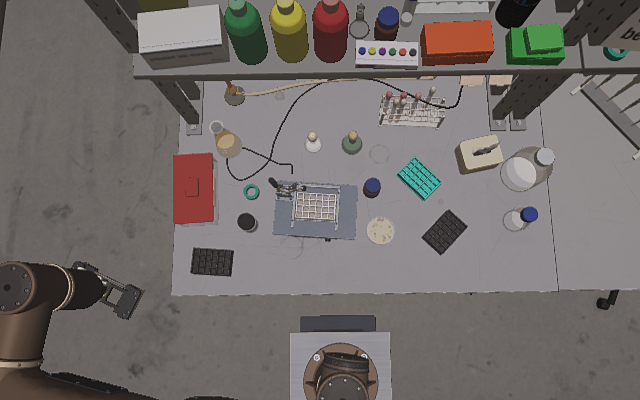

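View pics/side0.png

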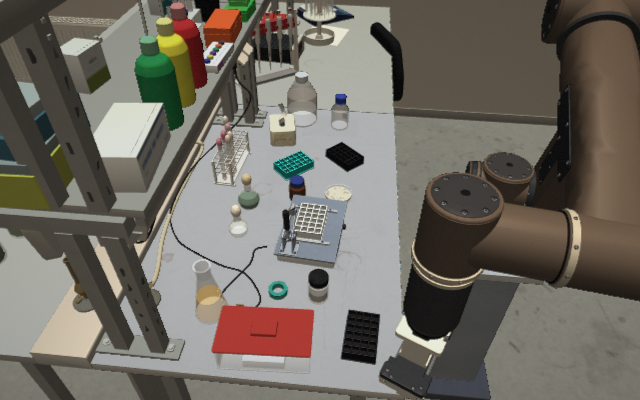

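The top view shows the shaker's grey platform around (315,210). The white plate is at (316,206) and the clamp at (288,188). The tape is at (251,191), the specimen jar at (247,222), the dish at (380,231) and the brown jar at (372,187). The look-alikes are black (445,232), black (212,262) and turquoise (419,178). The white plate on the platform between the rails is the one meant. I'll confirm it in an enlarged crop.

```bash
cat > h.py <<'E'
import numpy as np,cv2
def P(f):
    R=cv2.Rodrigues(np.array(f['rvec'],float))[0]; return np.array(f['mtx'],float),R,np.array(f['tvec'],float).ravel()
def ray(f,uv,z):
    K,R,t=P(f); c=-R.T@t; d=R.T@np.linalg.inv(K)@np.array([uv[0],uv[1],1.]); return c+d*(z-c[2])/d[2]
def proj(f,p):
    return cv2.projectPoints(np.atleast_2d(np.array(p,float)),np.array(f['rvec'],float),np.array(f['tvec'],float),np.array(f['mtx'],float),None)[0][:,0]
E
python3 - <<'E'
from h import *
import pickle
f=pickle.load(open('f0.pkl','rb'))
t=f['top'];im=t['image']
print('cam',[-P(f[n])[1].T@P(f[n])[2] for n in f])
for p in [(250,215),(300,230),(350,190),(280,225),(316,206),(260,240)]: print(p,im[p[1],p[0]],cv2.cvtColor(im,cv2.COLOR_BGR2HSV)[p[1],p[0]])
hsv=cv2.cvtColor(im,cv2.COLOR_BGR2HSV)
a=cv2.resize(im[165:255,230:400],None,fx=4.6,fy=4.6,interpolation=cv2.INTER_CUBIC)
cv2.imwrite('pics/c0.png',a)
s=f['side']['image'];cv2.imwrite('pics/c1.png',cv2.resize(s[190:275,260:365],None,fx=7,fy=7,interpolation=cv2.INTER_CUBIC))
E
```

```text
cam [array([0.42987445, 1.0679162 , 1.04161839]), array([0.26550002, 0.02035381, 1.49563082])]
(250, 215) [37 36 39] [170  20  39]
(300, 230) [126 116 114] [115  24 126]
(350, 190) [129 119 116] [113  26 129]
(280, 225) [127 117 114] [113  26 127]
(316, 206) [113 124 133] [ 17  38 133]
(260, 240) [144 141 145] [158   7 145]
```

View pics/c0.png

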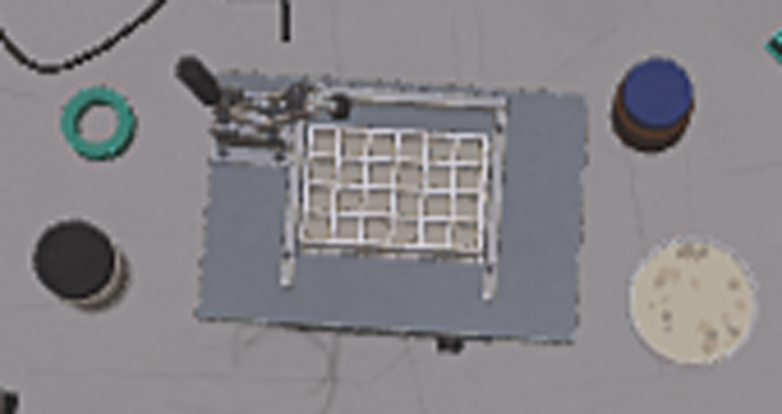

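View pics/c1.png

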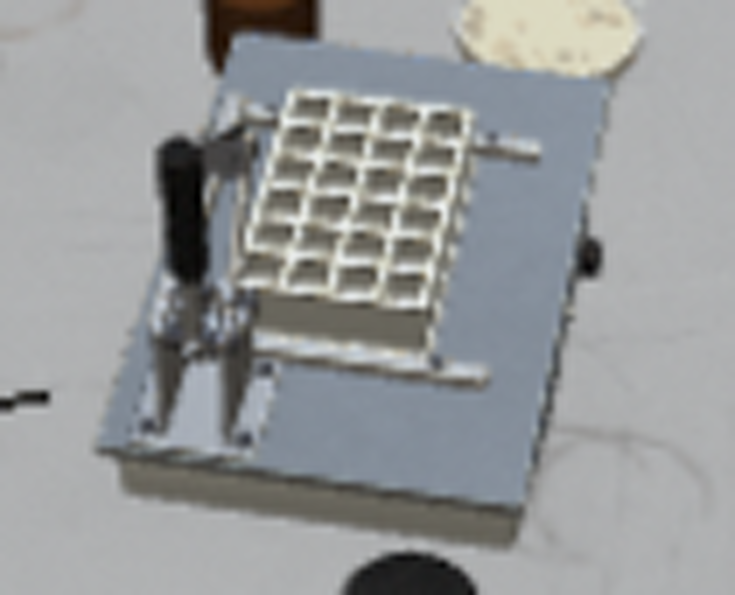

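The crops confirm it: a white 24-well plate lies between the two rails, and the clamp stands open at the back left. Next I compute poses from corners in both views.

Run:
```python
from h import *
import pickle
f=pickle.load(open('f0.pkl','rb'))
T=lambda u,v:((u+.5)/4.6-.5+230,(v+.5)/4.6-.5+165)
S=lambda u,v:((u+.5)/7-.5+260,(v+.5)/7-.5+190)
def fit(loc,w):
    A=loc-loc.mean(0);B=w-w.mean(0);th=np.arctan2((A[:,0]*B[:,1]-A[:,1]*B[:,0]).sum(),(A*B).sum())
    c,s=np.cos(th),np.sin(th);R=np.array([[c,-s],[s,c]]);o=w.mean(0)-R@loc.mean(0);return o,th,np.abs(w-(loc@R.T+o)).max()
L=np.array([[-87,132],[-87,-132],[91,-132],[91,132]])/1e3
wt=np.array([ray(f['top'],T(*p),.055)[:2] for p in[(197,318),(577,342),(588,95),(213,70)]])
ws=np.array([ray(f['side'],S(*p),.055)[:2] for p in[(520,507),(610,80),(232,35),(97,450)]])
# mask-based
hsv=cv2.cvtColor(f['top']['image'],cv2.COLOR_BGR2HSV)
m=((hsv[...,1]>=20)&(hsv[...,1]<45)&(abs(hsv[...,0].astype(int)-114)<8)&(hsv[...,2]>90)).astype(np.uint8)
m[:165]=0;m[255:]=0;m[:,:260]=0;m[:,370:]=0
m=cv2.morphologyEx(m,cv2.MORPH_OPEN,np.ones((3,3)))
pts=np.argwhere(m)[:,::-1]
w=np.array([ray(f['top'],p,.055)[:2] for p in pts],np.float32)
print('mask rect',cv2.minAreaRect(w))
for n,w in(('top',wt),('side',ws)): print(n,fit(L,w))
o,th,_=fit(L,(wt+ws)/2);print('avg',o,np.degrees(th))
c,s=np.cos(th),np.sin(th);R=np.array([[c,-s],[s,c]])
pt=np.array([ray(f['top'],T(*p),.087)[:2] for p in[(310,125),(488,133),(482,250),(300,243)]])
ps=np.array([ray(f['side'],S(*p),.087)[:2] for p in[(240,285),(290,90),(472,108),(425,305)]])
for w in(pt,ps): print('plate in shaker mm',np.round((w-o)@R*1e3,1))
# rails front ends, z=.064
for n,p in(('top',T(287,283)),('top',T(488,297)),('side',S(487,375)),('side',S(540,152))): print('rail',np.round((ray(f[n],p,.064)[:2]-o)@R*1e3,1))
# handle tip open: expected vs seen
def W(p): p=np.array(p,float); return np.r_[R@p[:2]+o,p[2]]
tip=W([.05,.118+.114*np.sin(np.radians(5)),.110+.114*np.cos(np.radians(5))])
print('tip',tip,proj(f['top'],tip),proj(f['side'],tip),'seen',T(190,70),S(180,145))
for n,p,z in(('tape',T(99,123),.019),('spec',T(75,258),.088),('dish',T(692,300),.015),('brown',T(658,90),.08)):
    q=ray(f['top'],p,z)[:2];print(n,q,np.round((q-o)@R*1e3))
```

```text
mask rect ((0.5403563976287842, 0.07329041510820389), (0.26055479049682617, 0.17416296899318695), 85.42036437988281)
top (array([0.53795199, 0.07397956]), np.float64(-0.0736727085588632), np.float64(0.002831622984644594))
side (array([0.53957217, 0.07574703]), np.float64(-0.07077625782340216), np.float64(0.002310967361025984))
avg [0.53876208 0.07486331] -4.138641650067415
plate in shaker mm [[ 48.1  58.8]
 [ 49.6 -64.6]
 [-32.6 -65.2]
 [-35.   59.7]]
plate in shaker mm [[ 45.3  60.9]
 [ 49.4 -62. ]
 [-31.8 -65.2]
 [-32.2  58.3]]
rail [-59.9  68.8]
rail [-61.4 -71.1]
rail [-60.8  71.1]
rail [-62.7 -67.2]
tip [0.59786483 0.19885695 0.2235662 ] [[269.59597066 179.20935414]] [[285.26897818 211.0223991 ]] seen (270.9130434782609, 179.82608695652175) (285.2857142857143, 210.28571428571428)
tape [0.61036234 0.28894133] [ 56. 219.]
spec [0.49962051 0.29106637] [-55. 213.]
dish [ 0.47534057 -0.13792828] [ -48. -217.]
brown [ 0.61414852 -0.11211821] [  89. -181.]
```

Both views agree. The shaker origin is about (0.5385, 0.0745) with yaw about -0.073. The plate front is at about x = -35 mm, 22 mm short of home. First I move in front of the plate, staying high, with the fingers half open.

Request:
apply_moves(
  commands=[
    [[0,0.078,-0.225,0.02,0.0097],[0,0.078,-0.225,0.02,0.0097],[0,0.078,-0.225,0,0.0097],[0,0.078,-0.225,0,0.0097],[0,0.078,-0.225,0,0.0097],[0,0.078,-0.225,0,0.0097],[0,0.078,-0.225,0,0.0097],[0,0.078,-0.225,0,0.0097],[0,0.078,-0.225,0,0.0097],[0,0.078,-0.225,0,0.0097],[0,0.078,-0.225,0,0.0097],[0,0.078,-0.225,0,0.0097]],
  ],
  force=20,
)

```text
t: 1.3
eef_pos: [0.4734, 0.0694, 0.2566]
ee_rot: [-3.141, -0.0, -0.071]
force: [1.1, 0.2, -0.1]
width: 0.0439
gripper_force: 0.0
```

Request:
apply_moves(
  commands=[
    [[0,0,-0.025,-0.2,0],[0,0,0,-0.2,0],[0,0,0,-0.2,0],[0,0,0,-0.1,0],[0,0,0,-0.06,0],[0,0,0,-0.05,0],[0,0,0,-0.03,0],[0,0,0,0,0]],
  ],
)

```text
t: 2.1
eef_pos: [0.4731, 0.0662, 0.0881]
ee_rot: [3.141, 0.001, -0.072]
force: [0.3, 0.9, 0.4]
width: 0.0436
gripper_force: 0.0
```

Request:
apply_moves(
  commands=[
    [[0,0.025,-0.002,0,0],[0,0.025,-0.002,0,0],[0,0.02,-0.0015,0,0],[0,0.02,-0.0015,0,0],[0,0.02,-0.0015,0,0],[0,0.02,-0.0015,0,0],[0,0.02,-0.0015,0,0],[0,0.015,-0.001,0,0]],
  ],
)

```text
t: 2.9
eef_pos: [0.5067, 0.0637, 0.0885]
ee_rot: [3.141, 0.0, -0.072]
force: [-1.8, -0.3, 1.1]
width: 0.044
gripper_force: 0.9
```

Request:
apply_moves(
  commands=[
    [[0,0.01,-0.001,0,0],[0,0.01,-0.001,0,0],[0,0,0,0,0]],
  ],
)

```text
t: 3.2
eef_pos: [0.5108, 0.0635, 0.0885]
ee_rot: [-3.142, -0.0, -0.072]
force: [0.2, -0.1, 0.1]
width: 0.0439
gripper_force: 0.0
```

Request:
apply_moves(
  commands=[
    [[0,0.01,-0.001,0,0],[0,0.01,-0.001,0,0],[0,0,0,0,0]],
  ],
)

```text
t: 3.5
eef_pos: [0.5118, 0.0628, 0.088]
ee_rot: [3.141, 0.005, -0.073]
force: [-12.0, 4.6, 7.1]
width: 0.044
gripper_force: 5.8
```

The force has jumped to 12 N, which suggests the plate has reached the stop. I'll give it a small firm nudge, back off, and check.

Request:
apply_moves(
  commands=[
    [[0,0.01,-0.001,0,0],[0,0,0,0,0],[0,0,0,0,0]],
  ],
)

```text
t: 3.8
eef_pos: [0.5119, 0.0625, 0.0877]
ee_rot: [3.14, 0.008, -0.073]
force: [-18.0, 9.0, 10.5]
width: 0.044
gripper_force: 9.6
```

Request:
apply_moves(
  commands=[
    [[0,-0.05,0.004,0,0],[0,-0.15,0.01,0,0],[0,-0.1,0.01,0.1,0],[0,0,0,0.25,0],[0,0,0,0.25,0],[1,0,0,0.25,0],[1,0,0,0.2,0],[1,-0.1,0,0.1,0]],
  ],
)

```text
t: 4.6
eef_pos: [0.4386, 0.0682, 0.3225]
ee_rot: [-3.139, -0.006, -0.073]
force: [-1.0, 0.6, -0.7]
width: 0.0253
gripper_force: 0.0
```

Run:
```python
from station import viewer
from h import *
import pickle
f={n:viewer.grab_frame(n) for n in('side','top')}
pickle.dump(f,open('f1.pkl','wb'))
a=cv2.resize(f['top']['image'][165:255,250:370],None,fx=5,fy=5,interpolation=cv2.INTER_CUBIC)
s=cv2.resize(f['side']['image'][190:280,270:350],None,fx=5,fy=5,interpolation=cv2.INTER_CUBIC)
im=np.hstack([a[:450],s[:450]])
im=cv2.resize(im,(800,int(im.shape[0]*.8)))
cv2.imwrite('pics/d.png',im)
```

```text
(no output)
```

View pics/d.png

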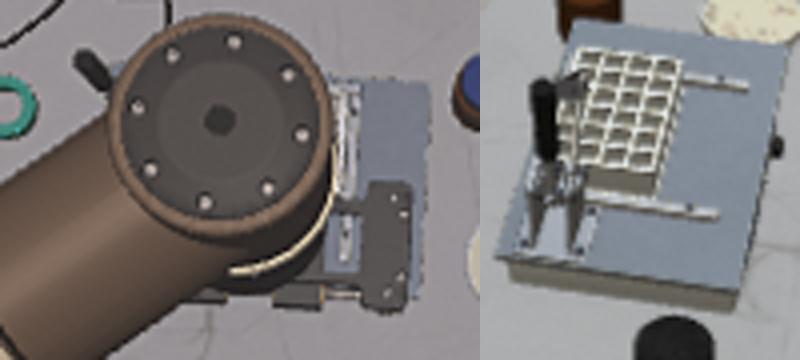

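The side view shows the plate moved back, with its front top corners at crop (683,62) and (657,174). Let me check that numerically.

Run:
```python
from h import *
import pickle
f=pickle.load(open('f1.pkl','rb'));f0=pickle.load(open('f0.pkl','rb'))
th=-.073;o=np.array([.5385,.0745]);c,s=np.cos(th),np.sin(th);R=np.array([[c,-s],[s,c]])
S=lambda u,v:((u-480+.5)/4-.5+270,(v+.5)/4-.5+190)
for p in[(683,62),(657,174),(574,50)]: print(np.round((ray(f['side'],S(*p),.087)[:2]-o)@R*1e3,1))
# brightness profile along x at plate top, both frames
for n,g in(('before',f0),('after',f)):
  gr=cv2.cvtColor(g['side']['image'],cv2.COLOR_BGR2HSV)[...,1].astype(np.float32)
  xs=np.arange(-50,15,3)
  prof=[]
  for x in xs:
    q=np.array([np.r_[R@np.array([x/1e3,y/1e3])+o,.087] for y in range(-50,45,5)])
    uv=proj(g['side'],q).astype(np.float32); h=cv2.remap(cv2.cvtColor(g['side']['image'],cv2.COLOR_BGR2GRAY),uv[:,:1],uv[:,1:],cv2.INTER_LINEAR);prof.append(int(h.mean()))
  print(n,list(zip(xs.tolist(),prof)))
```

```text
[-11.5 -60.5]
[-13.8  62. ]
[ 74.  -58.4]
before [(-50, 142), (-47, 139), (-44, 134), (-41, 139), (-38, 150), (-35, 134), (-32, 179), (-29, 175), (-26, 139), (-23, 135), (-20, 139), (-17, 136), (-14, 157), (-11, 196), (-8, 150), (-5, 138), (-2, 138), (1, 135), (4, 143), (7, 179), (10, 187), (13, 138)]
after [(-50, 140), (-47, 137), (-44, 133), (-41, 135), (-38, 139), (-35, 140), (-32, 139), (-29, 139), (-26, 139), (-23, 137), (-20, 140), (-17, 150), (-14, 127), (-11, 154), (-8, 188), (-5, 140), (-2, 135), (1, 137), (4, 134), (7, 147), (10, 191), (13, 164)]
```

The front face is at x ≈ -13 mm, so the plate is home. Next I shut the fingers, turn -90° and move above the gap on the plate side of the handle.

Request:
apply_moves(
  commands=[
    [[1,0.072,0.046,0,-0.0455],[1,0.072,0.046,0,-0.0455],[1,0.072,0.046,0,-0.0455],[1,0.072,0.046,0,-0.0455],[1,0.072,0.046,0,-0.0455],[1,0.072,0.046,0,-0.0455],[1,0.072,0.046,0,-0.0455],[1,0.072,0.046,0,-0.0455],[1,0.072,0.046,0,-0.0455],[1,0.072,0.046,0,-0.0455],[1,0.072,0.046,0,-0.0455],[1,0,0,0,0]],
  ],
)

```text
t: 5.9
eef_pos: [0.596, 0.1696, 0.3163]
ee_rot: [3.14, -0.001, -1.648]
force: [0.0, -0.6, 0.0]
width: 0.0005
gripper_force: 0.0
```

Now down to TCP z of about 0.219, stepwise.

Request:
apply_moves(
  commands=[
    [[1,0,0,-0.15,0],[1,0,0,-0.15,0],[1,0,0,-0.1,0],[1,0,0,-0.05,0],[1,0,0,-0.03,0],[1,0,0,0,0]],
  ],
)

```text
t: 6.5
eef_pos: [0.5947, 0.1687, 0.2223]
ee_rot: [3.141, -0.0, -1.644]
force: [-0.1, 0.5, 1.5]
width: 0.0007
gripper_force: 0.0
```

Run:
```python
from station import viewer,arm
from h import *
f=viewer.grab_frame('side')
cv2.imwrite('pics/e.png',cv2.resize(f['image'][130:280,220:380],None,fx=4,fy=4,interpolation=cv2.INTER_CUBIC))
s=arm.get_state();print(s['eef_pos'],s['force'])
```

```text
[0.59506224 0.16885532 0.22314048] [-0.06758187 -0.9739444   0.39784753]
```

View pics/e.png

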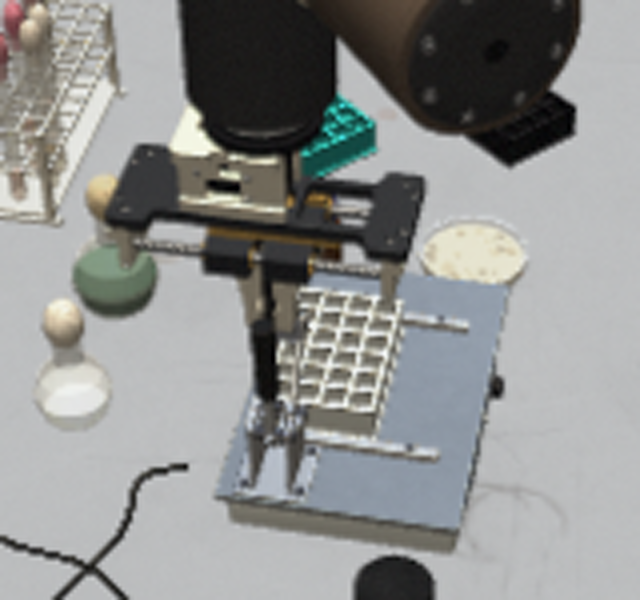

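The fingers are in the gap on the plate side, level with the handle's x. Now I push along the arc in stages.

Request:
apply_moves(
  commands=[
    [[1,0.003,0.022,-0.025,0],[1,0.003,0.022,0,0],[1,0.003,0.037,-0.003,0],[1,0.003,0.037,-0.003,0],[1,0.003,0.036,-0.009,0],[1,0.003,0.036,-0.009,0]],
  ],
)

```text
t: 7.15
eef_pos: [0.5983, 0.2068, 0.2127]
ee_rot: [3.141, -0.001, -1.644]
force: [1.0, -7.3, -0.1]
width: 0.0008
gripper_force: 3.1
```

Request:
apply_moves(
  commands=[
    [[1,0.003,0.034,-0.015,0],[1,0.002,0.034,-0.015,0],[1,0.002,0.031,-0.021,0],[1,0.002,0.031,-0.021,0],[1,0.002,0.027,-0.026,0],[1,0.002,0.027,-0.026,0]],
  ],
)

```text
t: 7.75
eef_pos: [0.6011, 0.2436, 0.188]
ee_rot: [-3.142, -0.001, -1.644]
force: [0.3, -6.0, 2.1]
width: 0.0005
gripper_force: 2.4
```

Request:
apply_moves(
  commands=[
    [[1,0.002,0.022,-0.03,0],[1,0.002,0.022,-0.03,0],[1,0.001,0.017,-0.033,0]],
  ],
)

```text
t: 8.05
eef_pos: [0.6021, 0.2571, 0.1689]
ee_rot: [-3.141, 0.001, -1.644]
force: [-0.2, -0.4, 0.1]
width: 0.0006
gripper_force: 0.0
```

Run:
```python
from station import viewer,arm
from h import *
f=viewer.grab_frame('side')
cv2.imwrite('pics/g.png',cv2.resize(f['image'][170:290,240:360],None,fx=5,fy=5,interpolation=cv2.INTER_CUBIC))
s=arm.get_state();print(s['eef_pos'],s['force'])
```

```text
[0.60153609 0.25713933 0.16746172] [-0.19521207  0.71139709 -1.07951174]
```

View pics/g.png

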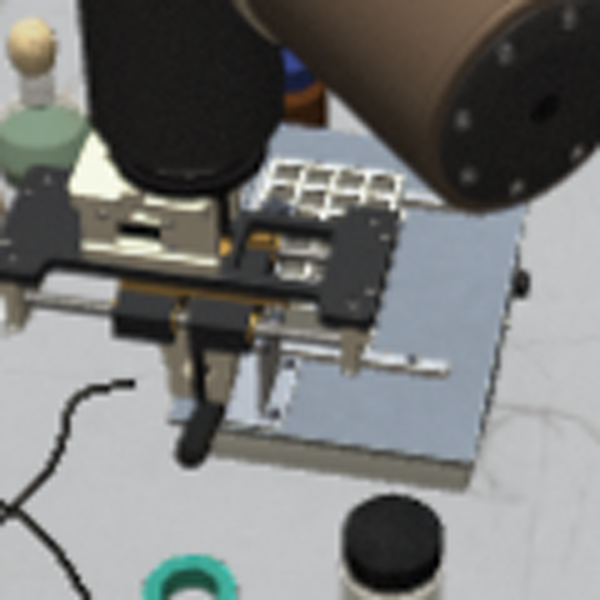

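The force dropped to zero and the handle points outward, with its tip at crop (190,455), so it has snapped over. I'll press gently to make sure it's locked, then withdraw upward.

Request:
apply_moves(
  commands=[
    [[1,0,0.01,-0.02,0],[1,0,0,-0.02,0],[1,0,0,-0.01,0],[1,0,0,0,0]],
  ],
)

```text
t: 8.5
eef_pos: [0.6022, 0.2583, 0.16]
ee_rot: [-3.141, 0.001, -1.644]
force: [-1.0, 0.9, 3.5]
width: 0.0003
gripper_force: 1.5
```

Request:
apply_moves(
  commands=[
    [[1,0,0,0.15,0],[1,0,0,0.25,0],[1,0,0,0.25,0],[1,-0.15,0.15,0.1,0],[1,-0.15,0.2,0,0],[1,-0.15,0.2,0,0],[1,-0.15,0.2,0,0],[1,-0.15,0.2,0,0],[1,-0.15,0.2,0,0],[1,-0.1,0.2,0,0],[1,0,0,0,0]],
  ],
)

```text
t: 9.6
eef_pos: [0.3991, 0.5318, 0.3084]
ee_rot: [3.141, 0.0, -1.64]
force: [-0.4, -0.2, -0.7]
width: 0.0005
gripper_force: 0.0
```

Run:
```python
from station import viewer,arm
from h import *
import pickle
f={n:viewer.grab_frame(n) for n in('side','top')}
a=cv2.resize(f['top']['image'][165:255,230:400],None,fx=4.6,fy=4.6,interpolation=cv2.INTER_CUBIC)[:,:400]
s=cv2.resize(f['side']['image'][190:275,265:345],None,fx=5,fy=5,interpolation=cv2.INTER_CUBIC)
H=max(len(a),len(s));pad=lambda i:np.vstack([i,np.zeros((H-len(i),i.shape[1],3),np.uint8)])
cv2.imwrite('pics/k.png',np.hstack([pad(a),pad(s)]))
o=np.array([.5385,.0745]);th=-.073;c,sn=np.cos(th),np.sin(th)
W=lambda x,y,z:np.r_[np.array([[c,-sn],[sn,c]])@[x,y]+o,z]
g=W(.05,.118+.114*np.sin(1.337),.110+.114*np.cos(1.337))
u,v=proj(f['side'],g)[0];print('locked tip expected side crop',(u-265)*5,(v-190)*5)
u,v=proj(f['top'],g)[0];print('top crop',(u-230)*4.6,(v-165)*4.6)
st=arm.get_state();print(st['eef_pos'],st['force'],st['t'])
```

```text
locked tip expected side crop 63.30701660547703 360.4953054106218
top crop 50.90476193122957 89.72552238389189
[0.40113029 0.52857542 0.30880567] [ 1.06081575 -0.34818344 -0.56678147] 9.7
```

View pics/k.png

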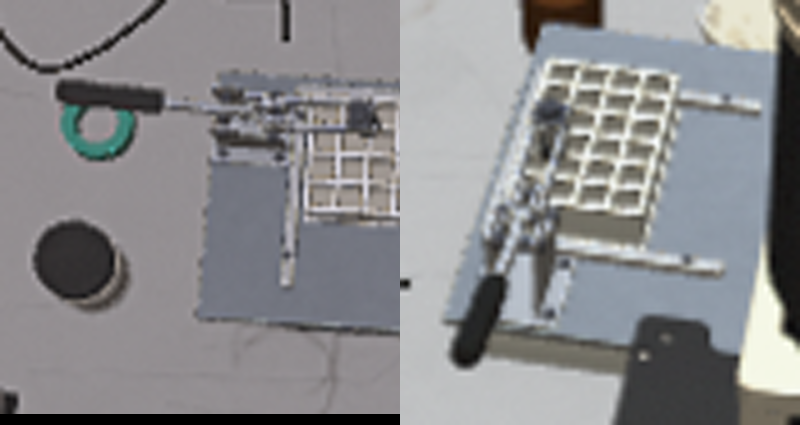

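The handle tip is at side crop (463,358), against (463,360) predicted for locked. The pad is on the plate, and the tape and specimen jar haven't moved. Handing in.

```bash
python3 -c "
from station import arm
print(arm.job_done())"
```

```text
the job is handed in; nothing more can be done
None
```

I slid the plate home against the back stop and pushed the clamp handle over into lock, with its pad on the plate; the tape and specimen jar had not moved in the last picture, the arm never went near the dish or brown jar, and I handed the job in at about 9.7 s.

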